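# Light the green viewing stone with the stall's torch

## Robot

A 6-joint arm with a two-finger parallel gripper is mounted at the origin on a cart in front of the work surface, level with it; the furniture and walls round the work are solid. World frame = base frame: x ahead of the robot, y to its left, z up, the work surface at z = 0. Lengths are in mm, angles in rad, forces in N, time in s.
With the tool pointing down it reaches from about 375 to 825 mm from the base axis. Payload 5.5 kg.
Tool frame: the origin (TCP) lies at the centre of the arm's flange, where the gripper is bolted on; the fingertips stand 173 mm ahead of it and the grasp point (between the pads) lies 155 mm ahead of it; z points along the fingers, y is the line along which they close (so a half turn about z gives the same grasp; the last joint's range is limited). The gripper opens to 85 mm and grips with 20 to 120 N. Pads are 22 mm wide; open, the fingers measure 114 mm over their backs; the gripper's body (76 mm by 85 mm) begins 54 mm behind the grasp point. The pads swing forward as they close: fully open they stand 13 mm farther back than shut.
Start: joints at [1.205, 0.314, -0.047, 1.21, 0, 1.571], TCP at [214.615, 560.3, 404.699] pointing down, gripper open.
Joint ranges: [-2.67, 2.67], [-0.69, 1.73], [-1.03, 1.25], [-2.08, 2.16], [-1.42, 1.45], [-3.14, 3.14]. Speed limits (rad/s): [2.39, 2.39, 3.01, 3.14, 3.14, 3.14].

## Interface

Orientations are given as a unit quaternion [w, x, y, z].
In Python, from bench import env, imaging gives the robot as it stands.
- The arm moves only by the shell command python3 -m inch 'ROWS' [FORCE]. ROWS is JSON, a list of rows, each a list of 3 entries, a list of its own where there are three numbers: the shift along the tool's x, y, z in m, then the turn, a rotation vector about the tool's x, y, z in rad, then the finger opening in m, from 0 to 0.0854. A call has 1 to 20 rows; each row shifts and turns the commanded pose from where the row before left it, along the tool's axes as they then stand; what a row does not reach is not made up. A row lasts 1/12 s, in which the tool goes at most 41.7 mm and 7.16 degrees, less where a joint would pass 70% of its speed; a pose out of reach is approached as far as the arm can. A call is refused whole if a number of a shift passes 0.0417 or a number of a turn 0.125, either way. A call with a gripper value outside its range is refused whole. The fingers move at their own pace and stop on an object; FORCE is the grip in N (left out, the last holds). Time passes only in rows, so rows that do not move let the fingers close. It gives the time, the measured TCP pose, the force, the opening and the grip force at its end, in the units of the state.
- env.sense(): the state, without advancing time (a new reading comes with each control period).
- imaging.grab_frame(name): name is "scene" or "top" or "wrist"; returns the picture (480x640x3 uint8, red, green, blue); there is no depth.
- imaging.camera_model(name): a dict with "camera_matrix" (3x3 intrinsics, pixels), "origin" and "rotation" of the camera in the world. Camera axes: x right, y up, looking along -z (the intrinsics and any distortion apply to the point x, -y, -z); pixel columns grow to the right and rows downward; lengths in mm; the calibration is good to about 2 mm. A picture is of the moment at which its call begins: read the wrist's pose just before it. camera_model takes no time and is no camera call; for the wrist camera it gives the pose at the moment of the call.
- env.close_job(): hands the job in; it is judged then, once.
The state is a dict: "time_s": time; "joint_positions": joint angles; "dq": joint speeds; "effort": joint torques, N m; "tool_pos": TCP position; "ee_rot": TCP orientation; "force": force on the tool from outside, world axes, zero at the start; "torque": the same for the moment, N m; "grip_width": opening from 0.0 (shut) to 1.0 (fully open); "gripper_force": force on a finger pad.
Only numpy, scipy, OpenCV 4.12 (cv2) and the standard library are available. Lean on these libraries where they do the work, as an engineer would, in place of code of your own. Each camera call takes 0.05 s, during which the arm holds its last target. There are 200 camera calls.

## Task

Lift the blue cap off the torch canister by its knob and set it upright on the table beside the canister. Then draw the torch out and hold it slanting, about halfway between upright and level, with its lens end pointing down at the middle of the green viewing stone from about 8 cm away. Finish while still holding the torch there in the air, touching nothing else with it, and leave the stones and everything else on the table where they stand.

Things in the scene. Friction and masses are not known exactly. Their poses are not given: they have to be found in the camera images.
- torch_base: the lower half of the torch canister: a heavy black round base that is fixed to the table, outer diameter 72 mm (77 mm at its rubber foot) and 50 mm high, with an aluminium neck of 52 mm diameter on top that reaches up to 58 mm. In its middle is a vertical round socket of 34 mm diameter, open at the top, with its floor 8 mm above the table. Origin: on the axis at table level, z up
- cap: loose blue cap of the canister, open below, 64 mm outside and 56 mm inside diameter, 80 mm high, 100 g; on top a black knob: stem 16 mm thick, 80-92 mm above the rim, head 26 mm thick, 95-108 mm above it (top 111). At the start it sits round the neck, rim 50 mm above the table, hiding the torch; it must rise 70 mm to clear it. Origin: centre of the lower rim, z up towards the knob
- torch: black metal torch, 110 mm long, 29 mm diameter, 130 g. It stands lens down, tail up, loose in the socket (may lean a few degrees); with the cap off, its tail half, 58 to 118 mm above the table, stands free. Origin: on the side of the barrel at mid-length, 14.5 mm off the axis; its y axis runs along the barrel towards the tail
- torch_lens (a point): centre of the torch's lens end, on the axis of the barrel; same axes as the torch (the beam goes along its -y)
- torch_tail (a point): centre of the torch's tail end, on the axis of the barrel, 110 mm from the lens; at the start the upper end
- green_stone_mid (a point): middle of the green stone that is to be lit, on the axis of its stand and 52 mm above the table
- view_stone_c: the green viewing stone, a jagged green peak about 40 x 50 mm and 72 mm high glued to a small red-brown wooden stand, 43x56x88 mm in all, loose on the table. Origin: centre of the underside, z up
- view_stone_a: black viewing stone on a small wooden stand, 46x59x102 mm, not to be moved. Origin: centre of the underside. The three viewing stones stand in a row across the table, in any order
- view_stone_b: tan viewing stone on a small wooden stand, 52x68x92 mm, not to be moved. Origin: centre of the underside
- serpentine: loose green pebble-like stone lying on the table, 40x50x34 mm (not the green viewing stone), not to be moved. Origin: centre of the underside
- plum_stone: loose plum-coloured stone, 36x44x30 mm, not to be moved. Origin: centre of the underside
- sample_jar_1: clear jar of stone chips with a black lid, 47 mm in diameter and 63 mm high, not to be moved. Origin: centre of the underside
- loupe: folding loupe, 31x70x13 mm, not to be moved. Origin: centre of the underside
- slate_c: flat grey slate, 46x64x22 mm, not to be moved. Origin: centre of the underside
There are look-alikes about, which are no part of the job. Several things have the shape of the cap; the one meant has the colours described above.

How it is judged (in metres and radians):
On the way, in this order (a step that is already met when the one before it is completed fails the run):
1. the cap stands upright on the table beside the canister, let go (height (world z) of cap below 0.008 m and angle between cap's own z axis and vertical below 0.1 rad and horizontal distance between cap and torch_base above 0.07 m and contact force between the fingers and cap below 0.1 N and linear speed of cap below 0.03 m/s), for 0.2 s.
2. the torch is in the gripper and its lens end is drawn clear above the base (contact force between the fingers and torch above 1 N and height (world z) of torch_lens above 0.065 m), for 0.2 s.
At the end, for the whole second after the job is handed in: Torch held still, off base, cap and viewing stones; 30-60 deg from vertical, lens lower end, over 60 mm up; green stone's middle 40-120 mm ahead of the lens, within 22 mm of the barrel's axis in its x and z. Cap upright on the table, let go, at rest, 70 mm+ from the base axis (all of step 1 and contact force between the fingers and torch above 1 N and contact force between torch and torch_base below 0.2 N and contact force between torch and cap below 0.2 N and contact force between torch and view_stone_a below 0.2 N and contact force between torch and view_stone_b below 0.2 N and contact force between torch and view_stone_c below 0.2 N and x of green_stone_mid in the frame of torch_lens between -0.022 and 0.022 m and z of green_stone_mid in the frame of torch_lens between -0.022 and 0.022 m and y of green_stone_mid in the frame of torch_lens between -0.12 and -0.04 m and height (world z) of torch_lens above 0.06 m and angle between torch's own y axis and vertical between 0.5236 and 1.0472 rad and linear speed of torch below 0.03 m/s); the arm keeps its last pose, push and grip.
It fails at once if a viewing stone is shifted by more than 20 mm (distance of any of view_stone_a, view_stone_b, view_stone_c from where it was at the start of the episode above 0.02 m).
It fails at once if another thing on the table is shifted by more than 25 mm (distance of any of serpentine, plum_stone, sample_jar_1, loupe, slate_c from where it was at the start of the episode above 0.025 m).
It also fails if it takes over 48 s, if anything falls off the work surface, if the arm or the gripper's body presses on something with over 40 N, if the wrist force passes 120 N, or if a joint passes its speed limit or range.

## Working session

There is one attempt and no reset: what is moved stays moved. The work goes in short steps, Python scripts to look and compute and a shell command to move; the robot and the scene stay as the last step left them, time stands still between calls to the robot, and variables do not carry over. Pictures are saved under pics/ and viewed, at most 10 in all, crops included, and the job is handed in when it is done.

```bash
ls; mkdir -p pics
python3 - <<'E'
from bench import env, imaging
import cv2
print(env.sense())
for n in("scene","top"):
    im=imaging.grab_frame(n); cv2.imwrite(f"pics/{n}0.png",im[:,:,::-1]); m=imaging.camera_model(n); print(n,m)
E
```

```text
pics
{'time_s': 0.0, 'joint_positions': array([ 1.20501313e+00,  3.14247694e-01, -4.81133007e-02,  1.21021011e+00,
        4.20310837e-06,  1.57085465e+00]), 'dq': array([ 0.00037133, -0.00017182, -0.00046849,  0.00072679, -0.00087825,
        0.00028105]), 'effort': array([ 1.43560133e-04, -5.39584494e+01,  3.39754093e+01,  1.91907532e-02,
        2.82483472e-05,  4.93060867e-06]), 'tool_pos': array([214.50182368, 560.02976476, 403.80631534]), 'ee_rot': array([-1.63433817e-04,  1.81902304e-01,  9.83316208e-01, -8.72211738e-04]), 'force': array([-0.74837023, -0.32941873,  0.36737045]), 'torque': array([-0.02459899,  0.03092017,  0.00106942]), 'gripper_force': 0.0, 'grip_width': 1.001979611273695}
scene {'camera_matrix': array([[522.87589375,   0.        , 320.24862929],
       [  0.        , 522.87589375, 246.86829768],
       [  0.        ,   0.        ,   1.        ]]), 'origin': array([-207.2456418 , -473.49052575,  852.17768736]), 'rotation': array([ 0.82434426,  0.39107274, -0.18707381, -0.36403577])}
top {'camera_matrix': array([[521.44751456,   0.        , 317.58646167],
       [  0.        , 521.44751456, 243.43007165],
       [  0.        ,   0.        ,   1.        ]]), 'origin': array([ 418.97143108,  180.7403782 , 1093.89355962]), 'rotation': array([ 0.71284307,  0.03546913, -0.05106926, -0.69856183])}
```

View pics/scene0.png

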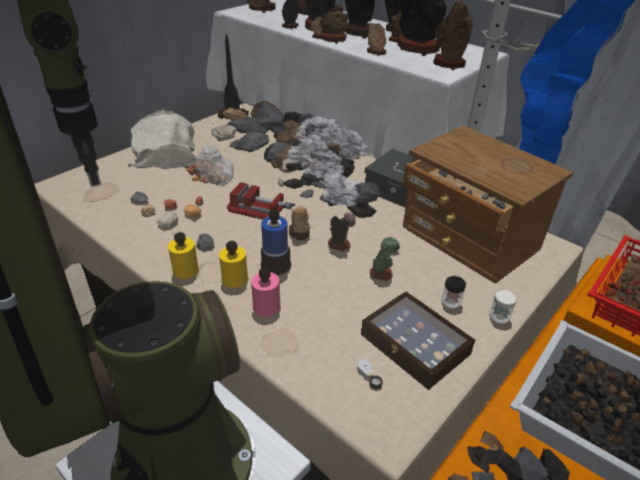

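View pics/top0.png

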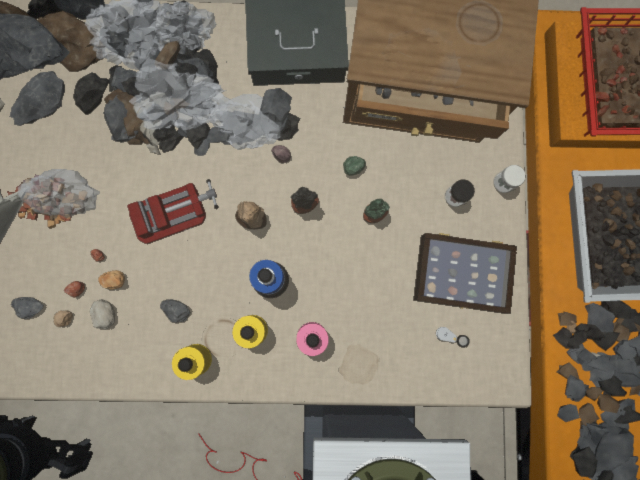

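Candidates shaped like the cap, in the top picture:
- Blue at (267,278).
- Yellow at (249,332) and (190,363).
- Pink at (313,340).

Only the blue one fits the description: blue with a black knob, sitting on the black base (scene picture 275,240). The green viewing stone is at top (376,210) / scene (386,258). The serpentine, at top (354,165), is a separate pebble. I'll confirm the cap in one crop and measure.

```bash
cat > h.py <<'E'
import numpy as np, cv2
from scipy.spatial.transform import Rotation as R
from bench import env, imaging
def rot(q): return R.from_quat(np.r_[q[1:],q[0]])
def ray(m,uv):
    K=m["camera_matrix"]; d=np.array([(uv[0]-K[0,2])/K[0,0],-(uv[1]-K[1,2])/K[1,1],-1.])
    d=rot(m["rotation"]).apply(d); return np.array(m["origin"]),d/np.linalg.norm(d)
def plane(m,uv,z):
    o,d=ray(m,uv); return o+d*(z-o[2])/d[2]
def tri(obs):
    A=np.zeros((3,3));b=np.zeros(3);L=[ray(m,u) for m,u in obs]
    for o,d in L:
        P=np.eye(3)-np.outer(d,d);A+=P;b+=P@o
    p=np.linalg.solve(A,b); return p,[round(float(np.linalg.norm(np.cross(p-o,d))),1) for o,d in L]
def proj(m,p):
    c=rot(m["rotation"]).inv().apply(np.array(p,float)-m["origin"]);K=m["camera_matrix"]
    return np.array([K[0,2]+K[0,0]*c[0]/-c[2],K[1,2]-K[1,1]*c[1]/-c[2]])
def blobs(im,f,roi,amin=15):
    x0,y0,x1,y1=roi; h=cv2.cvtColor(im,cv2.COLOR_RGB2HSV)[y0:y1,x0:x1].astype(int)
    mk=f(h[...,0],h[...,1],h[...,2]).astype(np.uint8)
    n,l,s,c=cv2.connectedComponentsWithStats(mk)
    return sorted([(int(s[i,4]),(c[i]+[x0,y0]).round(1).tolist(),(s[i,:4]+[x0,y0,0,0]).tolist()) for i in range(1,n) if s[i,4]>=amin],reverse=True)
E
python3 - <<'E'
from h import *
rd=lambda n:cv2.imread(f"pics/{n}0.png")[:,:,::-1].copy()
s,t=rd("scene"),rd("top")
blue=lambda h,S,v:(h>100)&(h<130)&(S>120)&(v>50)
black=lambda h,S,v:(v<50)
green=lambda h,S,v:(h>40)&(h<95)&(S>60)&(v>25)
brown=lambda h,S,v:((h<12)|(h>172))&(S>110)
print("blue",blobs(s,blue,(240,195,310,285)),blobs(t,blue,(230,240,310,310)))
print("black",blobs(s,black,(255,200,295,285)),blobs(t,black,(250,262,285,292)))
print("green",blobs(s,green,(355,220,415,290)),blobs(t,green,(350,185,400,235)))
print("brown",blobs(s,brown,(355,220,415,295)),blobs(t,brown,(350,185,400,235)))
a=cv2.resize(s[190:300,225:425],(800,440),interpolation=cv2.INTER_CUBIC)
cv2.imwrite("pics/crop1.png",a[:,:,::-1])
E
```

```text
blue [(188, [273.9, 225.5], [262, 217, 25, 16])] [(557, [265.9, 276.2], [250, 260, 33, 33])]
black [(521, [273.6, 265.2], [260, 251, 30, 31]), (93, [273.5, 216.3], [269, 211, 10, 13]), (18, [292.5, 233.5], [290, 230, 5, 7])] [(18, [282.4, 289.2], [279, 286, 6, 6])]
green [] []
brown [(27, [388.3, 270.8], [385, 268, 7, 7]), (16, [372.1, 272.2], [371, 269, 4, 7])] [(20, [366.2, 217.6], [364, 214, 7, 8])]
```

View pics/crop1.png

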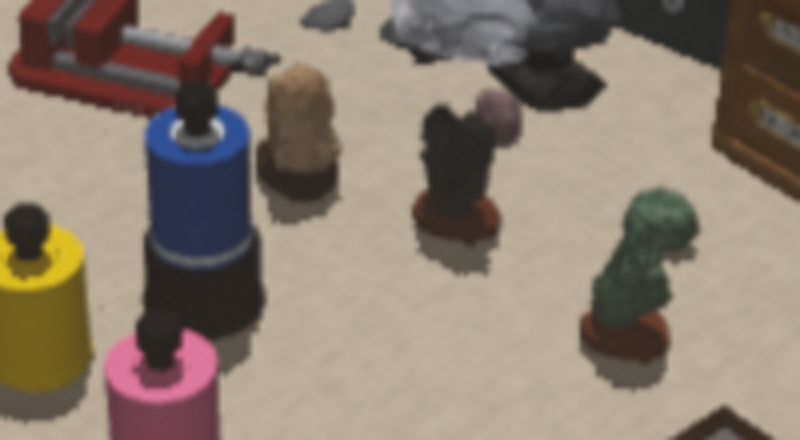

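The crop confirms the blue cap, with a grey ring and black knob, on the black base (knob at scene 274,215). The green peak stands on a red-brown stand whose top is at about scene (381,272).

Run:
```python
from h import *
s=cv2.imread("pics/scene0.png")[:,:,::-1].copy();t=cv2.imread("pics/top0.png")[:,:,::-1].copy()
ms,mt=imaging.camera_model("scene"),imaging.camera_model("top")
dark=lambda h,S,v:(v<75)&(S<110)
grn=lambda h,S,v:(h>35)&(h<95)&(S>40)
brn=lambda h,S,v:((h<10)|(h>170))&(S>90)
blue=lambda h,S,v:(h>100)&(h<130)&(S>120)
print("knob",blobs(s,dark,(264,205,284,226)),blobs(t,dark,(255,266,277,288)))
bs=blobs(s,blue,(240,195,310,285));bt=blobs(t,blue,(230,240,310,310));print("blue",bs,bt)
gs=blobs(s,grn,(355,220,415,290));gt=blobs(t,grn,(350,190,400,235));print("green",gs,gt)
print("brown",blobs(s,brn,(355,250,415,295),8),blobs(t,brn,(350,190,400,235),8))
k=blobs(t,dark,(255,266,277,288))
print("knob xyz",tri([(ms,(273.6,215.8)),(mt,k[0][1] if k else (265,276))]))
if gs and gt: print("green xyz",tri([(ms,gs[0][1]),(mt,gt[0][1])]))
print("stand z10",plane(ms,(381.2,272),10), plane(mt,(374,211),16))
print("base axis bottom z0 front/back", plane(ms,(276,266),25))
for nm,uv in dict(blackst=(376,207),).items(): pass
for nm,uv,z in (("a",(304,203),50),("b",(250,216),50),("yel",(249,332),80),("yel2",(190,363),80),("pink",(313,340),80),("peb",(175,311),15),("loupe",(453,338),5),("serp",(354,165),20),("box",(466,272),20),("vise",(215,195),20)):
    print(nm,plane(mt,uv,z).round(0))
```

```text
knob [(127, [273.0, 215.9], [264, 210, 15, 15])] [(147, [264.7, 275.2], [258, 269, 14, 14])]
blue [(188, [273.9, 225.5], [262, 217, 25, 16])] [(557, [265.9, 276.2], [250, 260, 33, 33])]
green [(420, [385.2, 253.4], [374, 237, 25, 34])] [(139, [374.9, 208.8], [365, 200, 22, 19])]
brown [(102, [382.0, 273.5], [371, 268, 21, 11])] [(19, [366.1, 217.8], [364, 215, 6, 7])]
knob xyz (array([475.08441701, 256.1794261 , 147.25516793]), [0.8, 0.8])
green xyz (array([622.23860981,  41.11411753,  66.31169103]), [5.8, 5.8])
stand z10 [622.08685545  38.93331091  10.        ] [623.22231693  40.72324619  16.        ]
base axis bottom z0 front/back [450.08340132 229.00740154  25.        ]
a [630. 188.  50.]
b [601. 297.  50.]
yel [370. 288.  80.]
yel2 [310. 397.  80.]
pink [357. 165.  80.]
peb [407. 446.  15.]
loupe [ 362. -126.    5.]
serp [720.  84.  20.]
box [ 498. -151.   20.]
vise [649. 375.  20.]
```

Measured: knob (475,256,147), which fits the expected head height of 145–158. The stone axis is about (622,40). I'll hover above the knob.

```bash
python3 -m inch '[[[-0.0293,-0.0159,0.003],[0,0,0],0.085],[[-0.0293,-0.0159,0.003],[0,0,0],0.085],[[-0.0293,-0.0159,0.003],[0,0,0],0.085],[[-0.0293,-0.0159,0.003],[0,0,0],0.085],[[-0.0293,-0.0159,0.003],[0,0,0],0.085],[[-0.0293,-0.0159,0.003],[0,0,0],0.085],[[-0.0293,-0.0159,0.003],[0,0,0],0.085],[[-0.0293,-0.0159,0.003],[0,0,0],0.085],[[-0.0293,-0.0159,0.003],[0,0,0],0.085],[[-0.0293,-0.0159,0.003],[0,0,0],0.085],[[-0.0293,-0.0159,0.003],[0,0,0],0.085],[[-0.0293,-0.0159,0.003],[0,0,0],0.085],[[0,0,0],[0,0,0],0.085],[[0,0,0],[0,0,0],0.085]]'
python3 - <<'E'
from h import *
s=env.sense(); print(s["joint_positions"].round(3))
m=imaging.camera_model("wrist"); im=imaging.grab_frame("wrist"); cv2.imwrite("pics/w1.png",im[:,:,::-1])
np.save("w1.npy",m,allow_pickle=True)
print(m); print(proj(m,(475,256,155)),proj(m,(622,40,52)))
E
```

```text
time_s: 1.27
tool_pos: [475.4, 254.9, 368.0]
ee_rot: [-0.001, 0.184, 0.983, -0.0]
force: [-0.6, -1.0, 0.6]
grip_width: 0.998
gripper_force: 0.0
[ 0.492  0.219 -0.256  1.097  0.     0.861]
{'camera_matrix': array([[356.24973831,   0.        , 317.1159435 ],
       [  0.        , 356.24973831, 240.72208471],
       [  0.        ,   0.        ,   1.        ]]), 'origin': array([406.80598069, 282.87563253, 337.09146271]), 'rotation': array([ 0.81584943, -0.12040972, -0.08201944,  0.5596106 ])}
[316.50247174 272.96619342] [168.31232178 434.51891187]
```

View pics/w1.png

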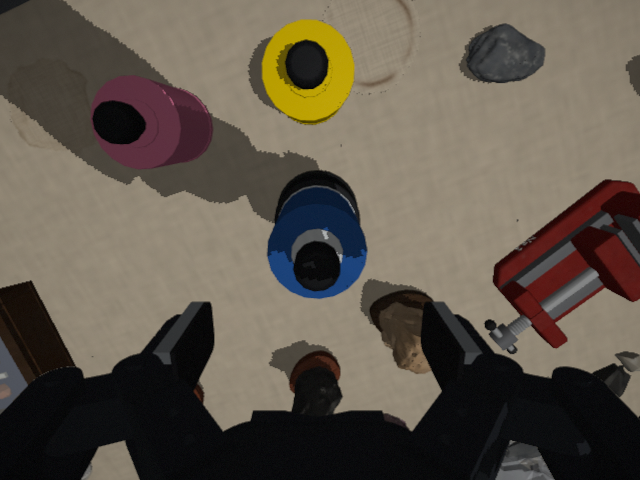

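The wrist picture shows the blue cap's knob at (317,266), between and ahead of the open fingers. The yellow cap is at (300,66) and the pink at (140,120). Next I'll triangulate the knob with all three views.

Run:
```python
from h import *
mw=np.load("w1.npy",allow_pickle=True).item();ms,mt=imaging.camera_model("scene"),imaging.camera_model("top")
w=cv2.imread("pics/w1.png")[:,:,::-1].copy()
dark=lambda h,S,v:(v<60)&(S<110)
k=blobs(w,dark,(285,236,350,295));print(k)
print(tri([(mw,k[0][1]),(mt,(264.7,275.2)),(ms,(273.5,215.9))]))
print(tri([(mw,k[0][1]),(mt,(264.7,275.2))]))
for z in (148,152,156):print(z,plane(mw,k[0][1],z).round(1),plane(mt,(264.7,275.2),z).round(1))
```

```text
[(1767, [316.3, 265.4], [294, 241, 46, 50])]
(array([474.58810476, 256.26588423, 146.79765321]), [0.8, 1.2, 0.7])
(array([475.81073134, 255.84775183, 141.40444976]), [0.3, 0.3])
148 [473.3 256.5 148. ] [475.6 255.6 148. ]
152 [471.9 257.1 152. ] [475.4 255.3 152. ]
156 [470.5 257.6 156. ] [475.1 254.9 156. ]
```

```bash
python3 -m inch '[[[0,0.001,0.02],[0,0,0],0.085],[[0,0,0.02],[0,0,0],0.085],[[0,0,0.0105],[0,0,0],0.085],[[0,0,0.0105],[0,0,0],0.085],[[0,0,0],[0,0,0],0.085],[[0,0,0],[0,0,0],0],[[0,0,0],[0,0,0],0],[[0,0,0],[0,0,0],0],[[0,0,0],[0,0,0],0],[[0,0,0],[0,0,0],0],[[0,0,0],[0,0,0],0],[[0,0,0],[0,0,0],0],[[0,0,0],[0,0,0],0]]' 50
```

```text
time_s: 2.4
tool_pos: [475.4, 257.3, 308.5]
ee_rot: [0.001, 0.182, 0.983, 0.0]
force: [-0.5, -1.3, 6.0]
grip_width: 0.281
gripper_force: 49.0
```

Width is 24 mm on the 26 mm knob, so it is gripped. Lift.

```bash
python3 -m inch '[[[0,0,-0.01],[0,0,0],0],[[0,0,-0.015],[0,0,0],0],[[0,0,-0.02],[0,0,0],0],[[0,0,-0.02],[0,0,0],0],[[0,0,-0.02],[0,0,0],0],[[0,0,-0.01],[0,0,0],0],[[0,0,0],[0,0,0],0],[[0,0,0],[0,0,0],0]]'
python3 - <<'E'
from h import *
a=imaging.grab_frame("scene"); cv2.imwrite("pics/s2.png",cv2.resize(a[150:310,200:420],(800,582))[:,:,::-1])
E
```

```text
time_s: 3.07
tool_pos: [475.1, 257.3, 402.7]
ee_rot: [0.0, 0.182, 0.983, 0.0]
force: [0.3, 0.1, -1.0]
grip_width: 0.28
gripper_force: 49.3
```

View pics/s2.png

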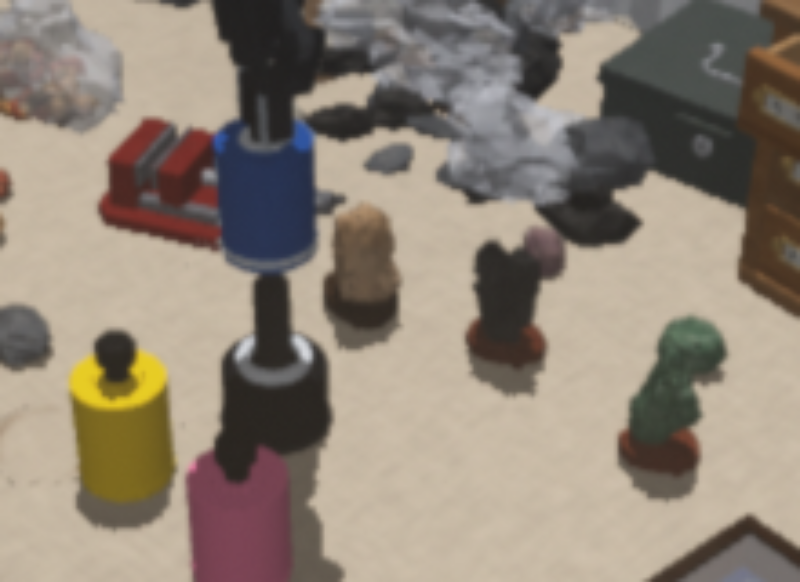

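Cap lifted clear. The torch stands in the base at crop (272,310), nearly upright. I'll set the cap at about (455,133), a clear spot.

```bash
python3 -m inch '[[[-0.003,-0.015,0],[0,0,0],0],[[-0.003,-0.015,0],[0,0,0],0],[[-0.003,-0.015,0],[0,0,0],0],[[-0.003,-0.015,0],[0,0,0],0],[[-0.003,-0.015,0],[0,0,0],0],[[-0.003,-0.015,0],[0,0,0],0],[[-0.003,-0.015,0],[0,0,0],0],[[-0.004,-0.017,0.01],[0,0,0],0],[[0,0,0.02],[0,0,0],0],[[0,0,0.025],[0,0,0],0],[[0,0,0.025],[0,0,0],0],[[0,0,0.025],[0,0,0],0],[[0,0,0.02],[0,0,0],0],[[0,0,0.01],[0,0,0],0],[[0,0,0.003],[0,0,0],0],[[0,0,0],[0,0,0],0],[[0,0,0],[0,0,0],0]]'
```

```text
time_s: 4.53
tool_pos: [455.2, 134.2, 265.6]
ee_rot: [0.001, 0.182, 0.983, 0.0]
force: [-0.8, -0.5, -0.4]
grip_width: 0.278
gripper_force: 49.3
```

```bash
python3 -m inch '[[[0,0,0.002],[0,0,0],0],[[0,0,0.002],[0,0,0],0],[[0,0,0.002],[0,0,0],0],[[0,0,0.001],[0,0,0],0],[[0,0,0],[0,0,0],0],[[0,0,0],[0,0,0],0]]'
```

```text
time_s: 5.03
tool_pos: [455.2, 134.5, 258.5]
ee_rot: [0.001, 0.182, 0.983, 0.0]
force: [-0.7, -1.3, 4.8]
grip_width: 0.278
gripper_force: 49.8
```

Touching down (4.8 N). Release and rise.

```bash
python3 -m inch '[[[0,0,0],[0,0,0],0.085],[[0,0,0],[0,0,0],0.085],[[0,0,0],[0,0,0],0.085],[[0,0,0],[0,0,0],0.085],[[0,0,0],[0,0,0],0.085],[[0,0,0],[0,0,0],0.085],[[0,0,-0.015],[0,0,0],0.085],[[0,0,-0.025],[0,0,0],0.085],[[0,0,-0.03],[0,0,0],0.085],[[0,0,-0.03],[0,0,0],0.085],[[0,0,-0.02],[0,0,0],0.085],[[0,0,0],[0,0,0],0.085],[[0,0,0],[0,0,0],0.085]]'
python3 - <<'E'
from h import *
s=imaging.grab_frame("scene"); t=imaging.grab_frame("top")
mw=imaging.camera_model("wrist");w=imaging.grab_frame("wrist")
np.save("w2.npy",mw,allow_pickle=True)
for n,i in zip("stw",(s,t,w)): cv2.imwrite(f"pics/{n}3.png",i[:,:,::-1])
v=np.hstack([cv2.resize(s[190:310,230:410],(450,300)),cv2.resize(t[190:330,220:380],(343,300))])
cv2.imwrite("pics/v3.png",np.vstack([v,np.pad(cv2.resize(w,(400,300)),((0,0),(0,393),(0,0)))])[:,:,::-1])
ms,mt=imaging.camera_model("scene"),imaging.camera_model("top")
print("pred torch tail",proj(ms,(475,256,118)),proj(mt,(475,256,118)),proj(mw,(475,256,118)))
E
```

```text
time_s: 6.12
tool_pos: [455.3, 134.6, 378.8]
ee_rot: [0.001, 0.182, 0.983, 0.001]
force: [0.2, -0.5, -0.5]
grip_width: 0.997
gripper_force: 0.0
pred torch tail [274.35700781 225.98009419] [265.70857803 276.50807459] [500.86843849 213.31738076]
```

View pics/v3.png

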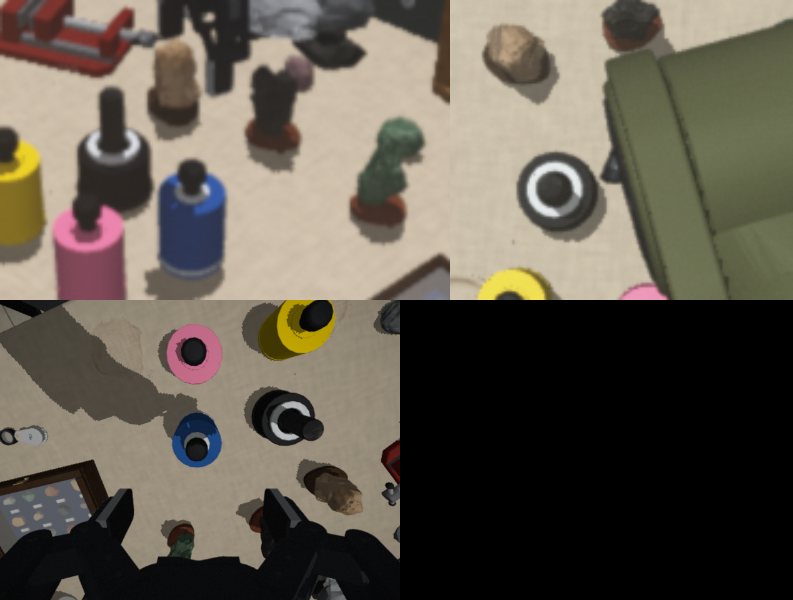

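The cap stands upright on the table at left crop (192,220). The torch's dark tail shows at (112,93) in the left crop, (553,188) in the top crop and (312,429) in the wrist crop. Triangulating the tail and the neck ring gives the lean.

Run:
```python
from h import *
rd=lambda n:cv2.imread(f"pics/{n}3.png")[:,:,::-1].copy()
ms,mt=imaging.camera_model("scene"),imaging.camera_model("top");mw=np.load("w2.npy",allow_pickle=True).item()
dark=lambda h,S,v:(v<80)&(S<110)
lite=lambda h,S,v:(v>130)&(S<45)
t,s,w=rd("t"),rd("s"),rd("w")
bt=blobs(t,dark,(258,268,278,288));bw=blobs(w,dark,(480,190,520,222));bs=blobs(s,dark,(266,222,284,240))
print(bt,bw,bs)
print("ring",blobs(t,lite,(245,255,290,300)),blobs(w,lite,(430,160,510,240)))
rt=blobs(t,lite,(245,255,290,300))[0]; b=rt[2]; rc=(b[0]+(b[2]-1)/2,b[1]+(b[3]-1)/2); print("ring ctr z58",plane(mt,rc,58))
T=bt[0][1]
print("tail t z118",plane(mt,T,118),"w z118",plane(mw,(499,206),118))
print(tri([(mt,T),(mw,(499,206))]),tri([(mt,T),(mw,(499,206)),(ms,(274.8,227.2))]))
# green stone again from wrist1 + first pics
```

```text
[(198, [268.6, 278.3], [261, 271, 16, 16])] [(1112, [497.1, 205.6], [480, 190, 38, 32])] [(120, [274.1, 232.7], [270, 226, 9, 14])]
ring [(775, [260.4, 271.0], [245, 255, 45, 45]), (269, [267.4, 277.1], [256, 265, 26, 27]), (16, [287.8, 297.4], [285, 294, 5, 6])] [(463, [451.6, 212.9], [434, 195, 44, 29]), (461, [475.2, 171.2], [451, 162, 45, 24])]
ring ctr z58 [477.52204932 258.04328977  58.        ]
tail t z118 [471.7661385  250.51144597 118.        ] w z118 [469.78748139 255.92572191 118.        ]
(array([469.57946695, 251.85022155, 123.64161186]), [2.6, 2.6]) (array([470.74845314, 252.14032863, 119.41258966]), [2.0, 3.5, 1.5])
```

```bash
python3 -m inch '[[[0.0033,0.0146,0],[0,0,0],0.085],[[0.0033,0.0146,0],[0,0,0],0.085],[[0.0033,0.0146,0],[0,0,0],0.085],[[0.0033,0.0146,0],[0,0,0],0.085],[[0.0033,0.0146,0],[0,0,0],0.085],[[0.0033,0.0146,0],[0,0,0],0.085],[[0.0033,0.0146,0],[0,0,0],0.085],[[0.0033,0.0146,0],[0,0,0],0.085],[[0,0,0.01],[0,0,0],0.085],[[0,0,0.01],[0,0,0],0.085],[[0,0,0],[0,0,0],0.085],[[0,0,0],[0,0,0],0.085]]' 60
python3 - <<'E'
from h import *
m=imaging.camera_model("wrist"); w=imaging.grab_frame("wrist"); cv2.imwrite("pics/w4.png",w[:,:,::-1])
print(proj(m,(471,252,118)),proj(m,(475,255,58)),env.sense()["tool_pos"])
lite=lambda h,S,v:(v>130)&(S<45)
dark=lambda h,S,v:(v<60)&(S<110)
p=proj(m,(471,252,118)).astype(int)
print(blobs(w,lite,(p[0]-60,p[1]-90,p[0]+60,p[1]+30),100)); print(blobs(w,dark,(p[0]-60,p[1]-100,p[0]+60,p[1]+40),100))
E
```

```text
time_s: 7.27
tool_pos: [471.3, 252.2, 356.4]
ee_rot: [-0.001, 0.182, 0.983, -0.001]
force: [0.5, 0.2, 0.3]
grip_width: 0.993
gripper_force: 0.0
[315.31708831 258.75605678] [321.30182622 236.15722624] [471.55308619 252.29620202 357.06425748]
[(421, [347.6, 230.4], [337, 210, 19, 45]), (180, [298.4, 243.7], [291, 234, 15, 22])]
[(5141, [321.8, 223.4], [278, 175, 89, 99])]
```

View pics/w4.png

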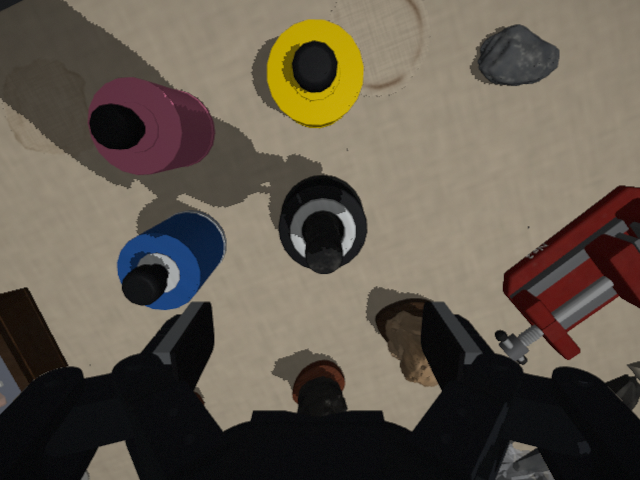

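The wrist view shows the tail at (323,256), about 5 mm to +tool y of my estimate, centred along x. I'll shift 4 mm, descend and close.

```bash
python3 -m inch '[[[-0.001,0.004,0.012],[0,0,0],0.085],[[0,0,0.02],[0,0,0],0.085],[[0,0,0.02],[0,0,0],0.085],[[0,0,0.02],[0,0,0],0.085],[[0,0,0.02],[0,0,0],0.085],[[0,0,0.014],[0,0,0],0.085],[[0,0,0.005],[0,0,0],0.085],[[0,0,0],[0,0,0],0.085],[[0,0,0],[0,0,0],0],[[0,0,0],[0,0,0],0],[[0,0,0],[0,0,0],0],[[0,0,0],[0,0,0],0],[[0,0,0],[0,0,0],0],[[0,0,0],[0,0,0],0],[[0,0,0],[0,0,0],0],[[0,0,0],[0,0,0],0]]' 60
```

```text
time_s: 8.65
tool_pos: [474.5, 256.2, 247.6]
ee_rot: [0.001, 0.182, 0.983, 0.0]
force: [-0.9, -1.8, 5.8]
grip_width: 0.323
gripper_force: 58.5
```

Torch gripped (≈29 mm). Draw it straight up.

```bash
python3 -m inch '[[[0,0,-0.008],[0,0,0],0],[[0,0,-0.012],[0,0,0],0],[[0,0,-0.015],[0,0,0],0],[[0,0,-0.015],[0,0,0],0],[[0,0,-0.015],[0,0,0],0],[[0,0,-0.015],[0,0,0],0],[[0,0,-0.015],[0,0,0],0],[[0,0,-0.015],[0,0,0],0],[[0,0,-0.01],[0,0,0],0],[[0,0,0],[0,0,0],0],[[0,0,0],[0,0,0],0],[[0,0,0],[0,0,0],0]]'
python3 - <<'E'
from h import *
s=env.sense();print(s["joint_positions"].round(3))
p0=s["tool_pos"];r0=rot(s["ee_rot"]);g=np.array([621,40,52.])
az=np.arctan2(216,-147)
for a in (az,):
  h=np.array([np.cos(a),np.sin(a),0]); d=-(h+[0,0,1])/2**.5   # beam
  L=155-(90-8)+2*82-0  # flange->lens: grasp 155 ahead + (92-8)
  L=155+84
  tgt=g-d*(80+L)
  z0=r0.apply([0,0,1]); ax=np.cross(z0,d); ax*=np.arccos(z0@d)/np.linalg.norm(ax)
  print("tgt",tgt,"move world",tgt-p0,"rotvec tool",r0.inv().apply(ax), "move in tool0",r0.inv().apply(tgt-p0))
E
```

```text
time_s: 9.65
tool_pos: [474.0, 256.2, 365.9]
ee_rot: [-0.0, 0.182, 0.983, -0.0]
force: [-0.3, 0.2, -1.2]
grip_width: 0.321
gripper_force: 59.0
[ 0.495  0.219 -0.262  1.092  0.     0.861]
tgt [494.09054687 226.47919644 277.5670632 ] move world [ 20.13919949 -29.68449528 -88.33043949] rotvec tool [ 4.47652125e-01 -6.45555523e-01  3.92419013e-20] move in tool0 [-29.49568133 -20.44267981  88.32397626]
```

```bash
python3 -m inch '[[[0,0,0],[0.0373,-0.0538,0],0],[[0,0,0],[0.0373,-0.0538,0],0],[[0,0,0],[0.0373,-0.0538,0],0],[[0,0,0],[0.0373,-0.0538,0],0],[[0,0,0],[0.0373,-0.0538,0],0],[[0,0,0],[0.0373,-0.0538,0],0],[[0,0,0],[0.0373,-0.0538,0],0],[[0,0,0],[0.0373,-0.0538,0],0],[[0,0,0],[0.0373,-0.0538,0],0],[[0,0,0],[0.0373,-0.0538,0],0],[[0,0,0],[0.0373,-0.0538,0],0],[[0,0,0],[0.0373,-0.0538,0],0],[[0,0,0],[0,0,0],0],[[0,0,0],[0,0,0],0]]'
python3 - <<'E'
from h import *
st=env.sense();r=rot(st["ee_rot"]);p=st["tool_pos"];z=r.apply([0,0,1])
print(st["joint_positions"].round(3),p,z)
g=np.array([621,40,52.]);tgt=g-z*(80+239);print("tool move",r.inv().apply(tgt-p))
ims={n:(imaging.camera_model(n),imaging.grab_frame(n)) for n in("scene","top","wrist")}
for n,(m,i) in ims.items():
    cv2.imwrite(f"pics/{n}5.png",i[:,:,::-1]); print(n,"pred lens",proj(m,p+z*239).round(),"tail",proj(m,p+z*129).round(),"stone",proj(m,g).round(),"stone foot",proj(m,(621,40,0)).round())
s,w=ims["scene"][1],ims["wrist"][1]
cv2.imwrite("pics/v5.png",np.hstack([cv2.resize(s[120:300,240:420],(400,400)),cv2.resize(w,(400,300))[:].copy() if 0 else np.pad(cv2.resize(w,(400,300)),((0,100),(0,0),(0,0)))])[:,:,::-1])
E
```

```text
time_s: 10.82
tool_pos: [473.8, 256.5, 365.2]
ee_rot: [0.268, 0.167, 0.909, -0.272]
force: [-0.6, 0.4, -1.2]
grip_width: 0.324
gripper_force: 59.0
[ 0.703  0.276 -0.3    1.1   -0.778  1.11 ] [473.76705749 256.48752817 365.23155699] [ 0.39656763 -0.58376627 -0.70848504]
tool move [29.07344738 20.48865232 87.68580906]
scene pred lens [347. 205.] tail [313. 172.] stone [382. 259.] stone foot [380. 275.]
top pred lens [344. 222.] tail [307. 240.] stone [377. 209.] stone foot [373. 213.]
wrist pred lens [315. 255.] tail [314. 366.] stone [336. 176.] stone foot [353. 145.]
```

View pics/v5.png

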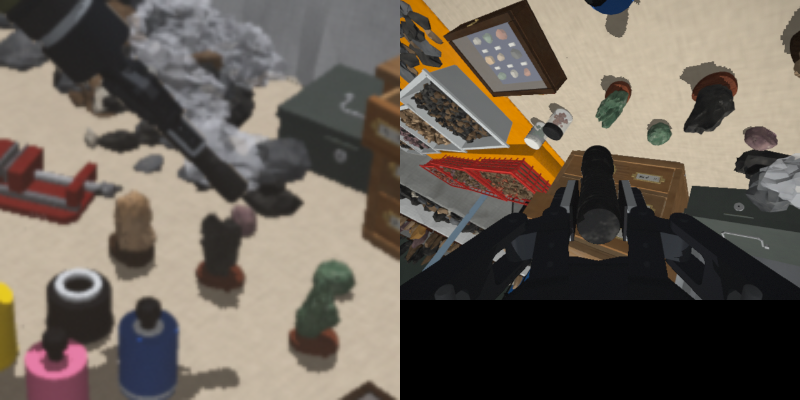

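The torch is held in line with the tool: lens at scene (348,205), matching the prediction, and wrist lens and tail agree too. The stone stands where it was measured. Next is the final shift in tool axes: (29, 20, 88) mm.

```bash
python3 -m inch '[[[0.0029,0.002,0.0088],[0,0,0],0],[[0.0029,0.002,0.0088],[0,0,0],0],[[0.0029,0.002,0.0088],[0,0,0],0],[[0.0029,0.002,0.0088],[0,0,0],0],[[0.0029,0.002,0.0088],[0,0,0],0],[[0.0029,0.002,0.0088],[0,0,0],0],[[0.0029,0.002,0.0088],[0,0,0],0],[[0.0029,0.002,0.0088],[0,0,0],0],[[0.0029,0.002,0.0088],[0,0,0],0],[[0.0029,0.002,0.0088],[0,0,0],0],[[0,0,0],[0,0,0],0],[[0,0,0],[0,0,0],0],[[0,0,0],[0,0,0],0],[[0,0,0],[0,0,0],0]]'
python3 - <<'E'
from h import *
st=env.sense();r=rot(st["ee_rot"]);p=st["tool_pos"];z=r.apply([0,0,1])
g=np.array([621,40,52.]);print("stone in tool",r.inv().apply(g-p),"lens",p+239*z,st["joint_positions"].round(3))
ims={n:(imaging.camera_model(n),imaging.grab_frame(n)) for n in("scene","wrist")}
for n,(m,i) in ims.items(): print(n,"pred lens",proj(m,p+z*239).round(),"tail",proj(m,p+z*129).round(),"stone",proj(m,g).round(),"foot",proj(m,(621,40,0)).round())
s,w=ims["scene"][1],ims["wrist"][1]
cv2.imwrite("pics/v6.png",np.hstack([cv2.resize(s[150:300,270:420],(400,400)),np.pad(cv2.resize(w,(400,300)),((0,100),(0,0),(0,0)))])[:,:,::-1])
E
```

```text
time_s: 12.13
tool_pos: [495.5, 225.7, 280.3]
ee_rot: [0.27, 0.168, 0.908, -0.271]
force: [0.2, -0.4, -2.0]
grip_width: 0.322
gripper_force: 59.0
stone in tool [  3.1361846    0.68209386 319.9284018 ] lens [590.88383367  86.18735501 111.32496849] [ 0.633  0.335 -0.433  0.836 -0.785  1.013]
scene pred lens [361. 237.] tail [329. 206.] stone [382. 259.] foot [380. 275.]
wrist pred lens [315. 257.] tail [313. 370.] stone [316. 221.] foot [339. 179.]
```

View pics/v6.png

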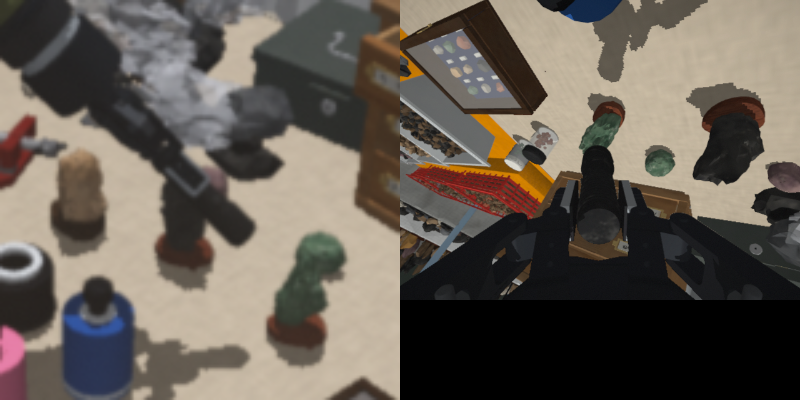

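The picture shows the lens at scene (360,236), where predicted, aimed at the green stone (stand at 381,273). Nothing touches the torch, and the cap stands upright. By pose, the axis misses the stone's middle by about 3 mm, at about 81 mm distance and 45°. Handing in.

```bash
python3 -c "
from bench import env
print(env.close_job())"
```

```text
the job is handed in; nothing more can be done
None
```

The job is handed in, result not yet shown: the cap is upright beside the canister and the torch is held at about 45°, lens about 8 cm from the green stone's middle and about 3 mm off its axis by my measurements.

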